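# Gauge the air in an expanding boot last

### The arm

A 6-joint arm with a two-finger parallel gripper is mounted at the origin on the work surface. World frame = base frame: x ahead of the robot, y to its left, z up, the work surface at z = 0. Lengths are in m, angles in rad, forces in N, time in s.
With the tool pointing down it reaches from about 0.25 to 0.775 m from the base axis. Payload 4 kg.
Tool frame: the origin (TCP) lies between the finger pads; the fingertips stand 11 mm ahead of it and the grasp point (between the pads) lies 8 mm behind it; z points along the fingers, y is the direction in which the jaws open and shut (so a half turn about z gives the same grasp; the last joint's range is limited). The gripper opens to 94 mm and grips with 3 to 60 N. Pads are 16 mm wide; open, the fingers measure 119 mm over their backs; the gripper's body (75 mm by 177 mm) begins 78 mm behind the grasp point.
Start: joints at [-1.419, 0.087, 1.371, -0, 1.684, -0.103], TCP at [0.139, -0.532, 0.217] pointing down, gripper open.
Joint ranges: [-3.1, 3.1], [-0.76, 2.03], [0.27, 2.55], [-1.08, 4.22], [0.17, 2.65], [-2.57, 2.57]. Speed limits (rad/s): [2.79, 2.79, 3.14, 3.14, 3.14, 3.14].

### API

Orientations are given as [roll, pitch, yaw] about the fixed x, y, z axes, in that order (R = Rz(yaw) Ry(pitch) Rx(roll)).
In Python, from bench import get_obs, cams, ticket gives the robot as it stands. The module is installed in compiled form; this text tells all that it offers.
- The arm moves only by the shell command python3 -m crank 'ROWS'. ROWS is JSON, a list of rows, each an object of numbers: "tx", "ty", "tz": the shift along the tool's x, y, z in cm; "twist": the turn about the tool's z in degrees; "grip": the opening, from 0 (shut) to 1 (fully open). In form: [{"tx": .., "ty": .., "tz": .., "twist": .., "grip": ..}, ...]. A call has 1 to 12 rows; each row shifts and turns the commanded pose from where the row before left it, along the tool's axes as they then stand; what a row does not reach is not made up. A row lasts 1/8 s, in which the tool goes at most 62.5 mm and 10.7 degrees, less where a joint would pass 70% of its speed; a pose out of reach is approached as far as the arm can. A call is refused whole if a number of a shift passes 6.25 or a number of a turn 10.7, either way. A call with a gripper value outside its range is refused whole. The fingers move at their own pace and stop on an object; the grip force is fixed at half the most. Time passes only in rows, so rows that do not move let the fingers close. It gives the time, the measured TCP pose, the force and the opening at its end, in the units of the state.
- get_obs(): the state, without advancing time (a new reading comes with each control period).
- cams.snapshot(name): name is "scene" or "top" or "wrist"; returns a dict with "frame" (400x640x3 uint8, red, green, blue), "intrinsics" (3x3 intrinsics, pixels), "R" (3x3) and "t" (3): a world point X has camera coordinates R X + t; the wrist camera has in their place "hand_eye" (4x4, takes a point from camera to tool coordinates, whose origin is the TCP and whose axes are the flange's). Camera axes: x right, y down, z forward; pixel columns grow to the right and rows downward; lengths in m; the calibration is good to about 2 mm. The wrist camera is an equidistant fisheye: a pixel r from the principal point sees the ray r / f radians off the axis. A picture is of the moment at which its call begins: read the wrist's pose just before it. There is no depth.
- ticket.close_job(): hands the job in, once; it reports no verdict.
Trained networks look in a picture, given as the dict that the camera call returned (one of the last four; its "shot" number tells which), for a name from the list of things; names that differ only in an ending like _2 or _b are one class to them, and where a whole thing is asked for, a point or a joint stands for the part that bears it (a point fixed in the world has none). Each returns a list of dicts, best first, with "conf" (0 to 1); they miss things now and then, are a little off and sometimes report something else, mostly with a low value. They report only what shows in the picture. A call takes as long as a camera call. They do not tell look-alikes from the thing itself.
- cams.outline_of(picture, query): "region" (400x640 bool, what is visible of it) and "centre" ([column, row] in pixels, amid what is visible of it).
The state is a dict: "time": time; "joint_positions": joint angles; "qvel": joint speeds; "joint_torque": joint torques, N m; "tool_pos": TCP position; "ee_rot": TCP orientation; "wrist_force": force on the tool from outside, world axes, zero at the start; "wrist_torque": the same for the moment, N m; "width": finger opening in m.
Only numpy, scipy, OpenCV 4.12 (cv2) and the standard library are available. Lean on these libraries where they do the work, as an engineer would, in place of code of your own. Each camera call takes 0.05 s, during which the arm holds its last target.

### The job

Take the blue pencil gauge out of its green stand and press it squarely down on the air valve of the boot last, firmly enough for the seal to close (a steady push of about 16 N for a second, never over 24 N), so that the last's air drives the white rod out of the gauge. Then set the gauge back upright in its stand with the rod still showing the reading, and leave the other things on the bench where they lie.

Things in the scene. Friction and masses are not known exactly. Their poses are not given: they have to be found in the camera images.
- gauge_mid (a point): centre of the loose pressure gauge, half-way up its 78 mm length (rod not counted), on its axis; z runs up it to the rod end. Its blue square barrel, 30 x 30 mm, flats square to x and y, reaches from 11 mm below to 39 mm above this point: grip two opposite flats, best about 14 mm above this point. 0.1 to 0.16 kg.
- gauge_rim (a point): centre of the lower rim of the gauge, 39 mm below gauge_mid. The aluminium chuck is bell-mouthed: 28 mm wide at the rim, 28 mm tall; inside, a funnel narrows from 20 mm at the rim to a 13 mm bore within 8 mm, and the bore runs on up through the gauge.
- rod (a joint): how far the white rod with the red head has come out of the gauge's top: 0 = home (head 6 mm above the barrel), at most 0.024 m. On the valve the air pushes it out, against a light spring, by some 7 to 19 mm depending on the hidden pressure; friction then keeps it there after the gauge is taken off.
- stand_floor (a point): centre of the inside floor of the gauge's stand (fixed): a green round cup on a 90 mm disc. Floor 8 mm, mouth 36 mm above the bench; inside 32 mm wide, flaring to 42 mm at the mouth. The gauge stands in it, chuck down, its rim on this floor.
- valve (a point): nominal centre of the upper face of the valve's black rubber seal (ring, 30 mm wide), on top of the boot last's ankle, 120 mm above the bench; z up. The valve has settled in its rubber bed: stem and seal together really lie up to 12 mm higher or lower than this point, and up to 2.5 mm to either side along the last's x.
- stem_tip (a point): nominal tip of the valve's brass stem, 24 mm above valve and off by the same hidden amounts. Stem 10 mm wide, tip tapered to 6 mm; gives sideways, 1.5 N per mm. The chuck goes over it till its rim meets the seal, which gives 5 N per mm over 8 mm; the air and rod add 4 to 8 N from first contact on. The seal is closed at over 10 N in all.
- last: wooden boot last on a 270 x 105 mm steel plate, fixed to the bench: origin on the bench right under the nominal valve, x towards its toe (plate from -80 to 190 mm), z up. The ankle is a 68 mm wide post, 94 mm high, with the valve on top; the foot is lower.
- wedge_a: bystander, loose: pale wooden wedge 100 x 30 x 26 mm; leave it where it lies
- wedge_b: bystander, loose: brown wooden wedge 130 x 32 x 26 mm; leave it where it lies
- wedge_c: bystander, loose: pale wooden wedge 110 x 30 x 26 mm; leave it where it lies
- strap_ring: bystander, loose: black rubber ring standing on its end, 48 mm wide, 30 mm high; leave it where it lies
- dust_cap: bystander, loose: the valve's small black dust cap, 22 mm wide, 16 mm high, lying mouth up; leave it where it lies
- mallet: bystander, loose: hand hammer with a wooden handle; leave it where it lies
- tin: bystander, loose: closed round tin 70 mm wide, 90 mm high; leave it where it lies
Mind the look-alikes: they are no part of the job. Of the things that look like the part that bears gauge_mid, the middle-sized one is meant. Of the things shaped like the part that bears stand_floor, the green one is meant.

How it is judged:
By the outcome, as a careful person would: the job done as asked, in the order asked, and still so for the second after the job is handed in, with the robot touching nothing.
It also fails if it takes over 54 s, if anything falls off the work surface, if the arm or the gripper's body presses on something with over 40 N, if the wrist force passes 120 N, or if a joint passes its speed limit or range.

## Working session

There is one attempt and no reset: what is moved stays moved. The work goes in short steps, Python scripts to look and compute and a shell command to move; the robot and the scene stay as the last step left them, time stands still between calls to the robot, and variables do not carry over. Pictures are saved under pics/ and viewed, and the job is handed in when it is done.

```bash
mkdir -p pics
python3 - <<'E'
from bench import get_obs,cams
import cv2
print(get_obs())
for n in("scene","top","wrist"):
    p=cams.snapshot(n); cv2.imwrite(f"pics/{n}0.png",p["frame"][:,:,::-1]); print(n,{k:v for k,v in p.items() if k!="frame"})
    for q in(["gauge_mid","stand_floor","last","valve"]):
        try:
            print(q,[(round(d["conf"],2),d["centre"],int(d["region"].sum())) for d in cams.outline_of(p,q)])
        except Exception as e: print(q,e)
E
```

```text
{'time': 0.0, 'joint_positions': array([-1.41910388e+00,  8.79456325e-02,  1.37226297e+00, -6.24209160e-06,
        1.68358396e+00, -1.03094924e-01]), 'qvel': array([-3.83417716e-04, -1.49685161e-04,  1.92460352e-04,  1.00059193e-03,
        1.82211285e-03,  4.00168242e-05]), 'joint_torque': array([-3.54258655e-04, -3.40167403e+01, -3.02434731e+01,  7.16720824e-02,
        3.29243147e-02, -1.65894153e-04]), 'tool_pos': array([ 0.13853787, -0.53172121,  0.21530485]), 'ee_rot': array([-3.13940378e+00, -2.20227256e-04,  2.54786434e-01]), 'wrist_force': array([-0.27176139, -0.53290305,  0.40768658]), 'wrist_torque': array([0.03209819, 0.04490287, 0.00167206]), 'width': 0.0942568343081718}
scene {'intrinsics': array([[416.0194174 ,   0.        , 322.77324697],
       [  0.        , 416.0194174 , 200.52585048],
       [  0.        ,   0.        ,   1.        ]]), 'R': array([[ 0.80775376,  0.58927401, -0.01702925],
       [ 0.46304987, -0.65207896, -0.60031478],
       [-0.36485432,  0.47702113, -0.79958249]]), 't': array([-0.45647125, -0.1734318 ,  1.51744542]), 'shot': 1}
gauge_mid [(0.7
[... 849 characters left out ...]
.62, [252.5, 208.8], 2484)]
valve [(0.68, [253.8, 207.4], 2619)]
wrist {'intrinsics': array([[309.70691629,   0.        , 318.10640778],
       [  0.        , 309.70691629, 192.00114897],
       [  0.        ,   0.        ,   1.        ]]), 'hand_eye': array([[ 3.04614211e-04, -9.70349352e-01, -2.41706521e-01,
         6.99671997e-02],
       [ 9.99999903e-01,  3.72628144e-04, -2.35679600e-04,
        -9.81028203e-04],
       [ 3.18758200e-04, -2.41706426e-01,  9.70349371e-01,
        -1.68670435e-01],
       [ 0.00000000e+00,  0.00000000e+00,  0.00000000e+00,
         1.00000000e+00]]), 'shot': 3}
gauge_mid []
stand_floor [(0.55, [96.3, 6.1], 637)]
last []
valve [(0.55, [390.4, 18.6], 835)]
```

View pics/scene0.png

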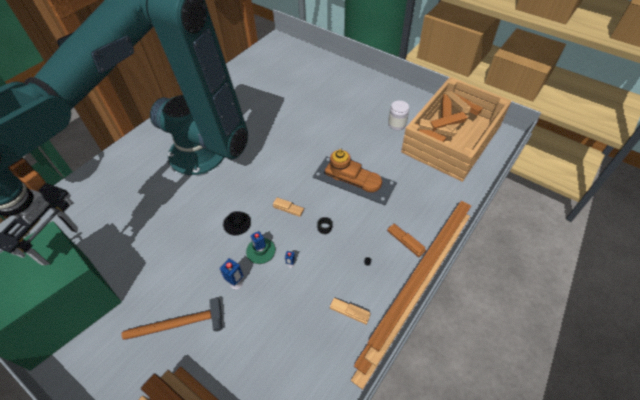

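View pics/top0.png

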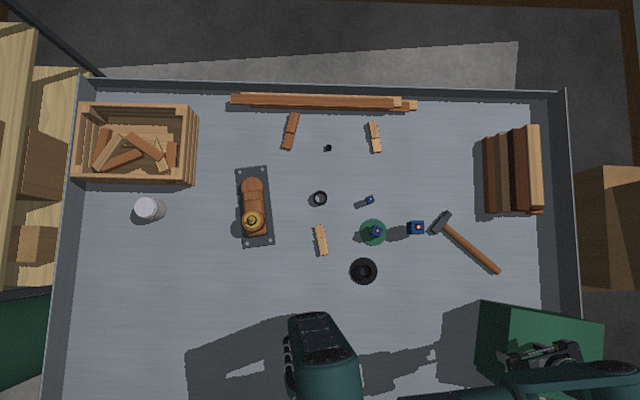

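View pics/wrist0.png

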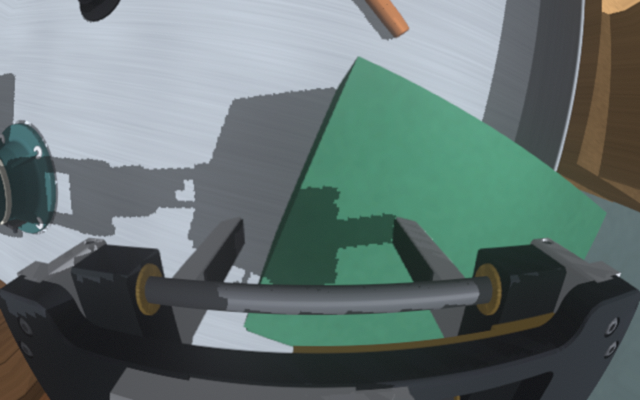

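Run:
```python
import cv2,numpy as np
a=cv2.imread("pics/scene0.png")[190:300,180:310];b=cv2.imread("pics/top0.png")[180:290,330:460]
a=cv2.resize(a,None,fx=4.5,fy=4.5,interpolation=2)[:, :];cv2.imwrite("pics/c1.png",a)
cv2.imwrite("pics/c2.png",cv2.resize(b,None,fx=4.5,fy=4.5,interpolation=2))
```

```text
(no output)
```

View pics/c1.png

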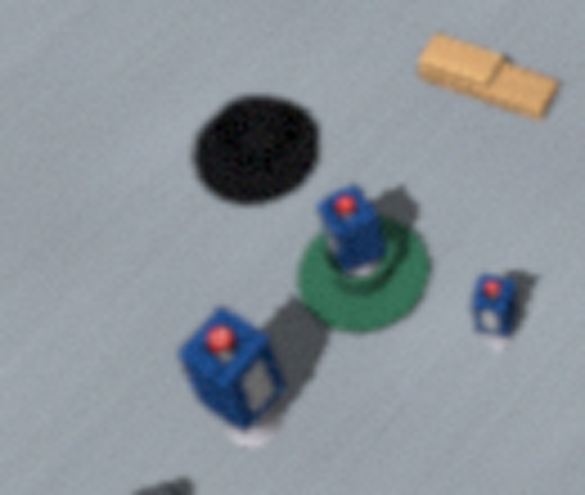

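View pics/c2.png

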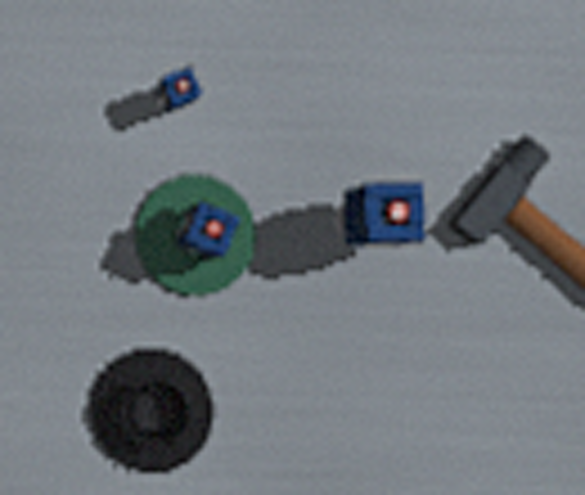

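The middle-sized gauge is the one in the green stand (top view 376,231, scene 260,241). The larger gauge at top (415,227) and the smaller one at (370,200) are look-alikes. The black cup at (363,272) isn't the stand. The crop confirms this, so I'll triangulate.

```bash
cat > h.py <<'E'
import numpy as np, cv2
from scipy.spatial.transform import Rotation as Rn
from bench import get_obs,cams
CAL={'scene':(np.array([[416.0194174,0,322.77324697],[0,416.0194174,200.52585048],[0,0,1]]),np.array([[ 0.80775376,0.58927401,-0.01702925],[0.46304987,-0.65207896,-0.60031478],[-0.36485432,0.47702113,-0.79958249]]),np.array([-0.45647125,-0.1734318,1.51744542])),
'top':(np.array([[378.77000952,0,323.80542708],[0,378.77000952,196.86328086],[0,0,1]]),np.array([[0.02232013,-0.99954038,0.02051444],[-0.98950527,-0.02501689,-0.14231471],[0.1427625,-0.01712266,-0.98960885]]),np.array([-0.02131777,0.56589343,1.19819762]))}
def ray(cam,px):
    K,R,t=CAL[cam]; d=R.T@np.linalg.inv(K)@np.array([px[0],px[1],1.]); return -R.T@t,d
def atz(cam,px,z):
    c,d=ray(cam,px); return c+d*(z-c[2])/d[2]
def tri(p1,p2):
    c1,d1=ray('scene',p1);c2,d2=ray('top',p2)
    s=np.linalg.lstsq(np.c_[d1,-d2],c2-c1,rcond=None)[0]
    a,b=c1+s[0]*d1,c2+s[1]*d2; return (a+b)/2,np.linalg.norm(a-b)
def proj(cam,X):
    K,R,t=CAL[cam]; p=K@(R@np.asarray(X)+t); return p[:2]/p[2]
F=309.70691629;PP=np.array([318.10640778,192.00114897])
HE=np.array([[3.04614211e-04,-9.70349352e-01,-2.41706521e-01,6.99671997e-02],[9.99999903e-01,3.72628144e-04,-2.35679600e-04,-9.81028203e-04],[3.18758200e-04,-2.41706426e-01,9.70349371e-01,-1.68670435e-01],[0,0,0,1]])
def T(o):
    M=np.eye(4);M[:3,:3]=Rn.from_euler('xyz',o['ee_rot']).as_matrix();M[:3,3]=o['tool_pos'];return M
def wray(o,px):
    v=np.array(px)-PP;r=np.hypot(*v);th=r/F
    d=np.r_[v/r*np.sin(th),np.cos(th)] if r>0 else np.array([0,0,1.])
    M=T(o)@HE; return M[:3,3],M[:3,:3]@d
def watz(o,px,z):
    c,d=wray(o,px); return c+d*(z-c[2])/d[2]
def wproj(o,X):
    p=np.linalg.inv(T(o)@HE)@np.r_[X,1]; n=np.hypot(p[0],p[1]);th=np.arctan2(n,p[2]); return PP+F*th*p[:2]/n
E
python3 - <<'E'
from h import *
# crop px -> image: scene +180,+190 ; top +330,+180 ; /4.5
s=lambda u,v:(180+(u+.5)/4.5-.5,190+(v+.5)/4.5-.5)
t=lambda u,v:(330+(u+.5)/4.5-.5,180+(v+.5)/4.5-.5)
print("mid head",tri(s(345,203),t(214,228)))
print("big head",tri(s(220,337),t(398,210)),"small",tri(s(492,288),t(182,86)))
print("stand disc", atz('top',t(193,236),0.003),atz('scene',s(364,268),0.003))
print("black", atz('top',t(150,410),0.003))
print("gauge top corners top cam:",[atz('top',t(*c),0.086)[:2].round(4) for c in((208,202),(240,215),(223,252),(190,240))])
print("mid head z .092", atz('top',t(214,228),.092),atz('scene',s(345,203),.092))
print("valve", tri((340,155),(252,220)))
p=cams.snapshot("top")["frame"][:,:,::-1]
cv2.imwrite("pics/c3.png",cv2.resize(p[155:255,220:290],None,fx=6,fy=6,interpolation=2))
p=cams.snapshot("scene")["frame"][:,:,::-1]
cv2.imwrite("pics/c4.png",cv2.resize(p[140:210,305:405],None,fx=6,fy=6,interpolation=2))
E
```

```text
mid head (array([ 0.45836827, -0.17496866,  0.09123794]), np.float64(0.000135587556802655))
big head (array([ 0.47211786, -0.29711035,  0.11285976]), np.float64(0.00028845369149085073)) small (array([ 0.56098841, -0.15664096,  0.06121076]), np.float64(2.9877871439814687e-05))
stand disc [ 0.45721497 -0.17356276  0.003     ] [ 0.45596676 -0.17204881  0.003     ]
black [ 0.32977221 -0.14258349  0.003     ]
gauge top corners top cam: [array([ 0.4766, -0.1716]), array([ 0.4681, -0.1939]), array([ 0.4422, -0.1821]), array([ 0.4499, -0.1592])]
mid head z .092 [ 0.45827813 -0.17489713  0.092     ] [ 0.45882744 -0.17521747  0.092     ]
valve (array([0.48088833, 0.21293875, 0.0991341 ]), np.float64(0.0015079691613330652))
```

View pics/c3.png

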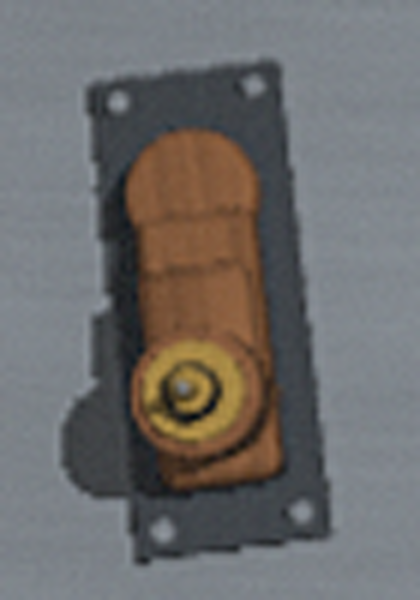

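View pics/c4.png

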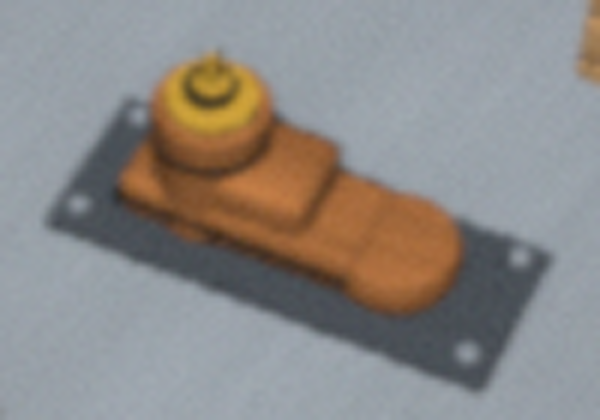

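The gauge head triangulates to z = 0.091 (expected 0.092), and the gauge stands at about (0.458, -0.175) with yaw near -22°. I'll move above it.

```bash
python3 -m crank '[{"tx":4,"ty":-2.65},{"tx":4,"ty":-2.65},{"tx":4,"ty":-2.65},{"tx":4,"ty":-2.65},{"tx":4,"ty":-2.65},{"tx":4,"ty":-2.65},{"tx":4,"ty":-2.65},{"tx":4,"ty":-2.65},{"tx":4,"ty":-2.65},{"tx":4,"ty":-2.65}]'; python3 -m crank '[{"twist":9.1},{"twist":9.1},{"twist":9.1},{"twist":9.1},{},{}]'
python3 - <<'E'
from h import *
o=get_obs();p=cams.snapshot("wrist");cv2.imwrite("pics/w1.png",p["frame"][:,:,::-1])
print(o["time"],o["tool_pos"],o["ee_rot"],o["wrist_force"])
for d in cams.outline_of(p,"gauge_mid"): print(d["conf"],d["centre"],d["region"].sum())
print("expected head",wproj(o,[.4585,-.175,.092]))
print("stem", [ (tri((305+(215+.5)/6-.5,140+(y+.5)/6-.5),(220+183.5/6-.5,155+387.5/6-.5))) for y in (53,60)])
for cam,k,f,pts in(('top',6,(220,155),[(118,101),(254,85),(301,510),(163,530)]),):
    print([atz(cam,(f[0]+(u+.5)/k-.5,f[1]+(v+.5)/k-.5),.006).round(4) for u,v in pts])
print("seal centre top z.12",atz('top',(220+193/6-.5,155+390/6-.5),.12),"scene",atz('scene',(305+211/6-.5,140+84/6-.5),.12))
print("seal tri",tri((305+211/6-.5,140+84/6-.5),(220+193/6-.5,155+390/6-.5)))
E
```

```text
0.85 [ 0.13864204 -0.53225285  0.21654797] [3.14145181e+00 1.13335549e-05 2.54806612e-01] [ 0.67619421 -0.33405326 -0.75635924]
expected head [ 116.86816202 -105.96353468]
stem [(array([0.48123178, 0.21372122, 0.12945049]), np.float64(0.0017688825080518762)), (array([0.48138084, 0.21441742, 0.12371228]), np.float64(0.0009022267975394206))]
[array([0.6509, 0.2793, 0.006 ]), array([0.6622, 0.2034, 0.006 ]), array([0.4243, 0.1667, 0.006 ]), array([0.4117, 0.2418, 0.006 ])]
seal centre top z.12 [0.48020985 0.20991703 0.12      ] scene [0.487581   0.20208434 0.12      ]
seal tri (array([0.48111106, 0.21196698, 0.10753184]), np.float64(0.00024172734742130793))invalid input at $[0]: expected keys tx, ty, tz, twist, grip
invalid input at $[0]: expected keys tx, ty, tz, twist, grip
```

View pics/w1.png

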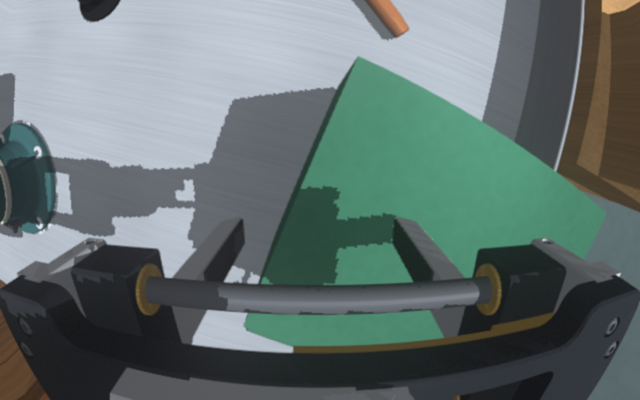

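```bash
python3 -m crank '[{"tx":4,"ty":-2.65,"tz":0,"twist":0,"grip":1},{"tx":4,"ty":-2.65,"tz":0,"twist":0,"grip":1},{"tx":4,"ty":-2.65,"tz":0,"twist":0,"grip":1},{"tx":4,"ty":-2.65,"tz":0,"twist":0,"grip":1},{"tx":4,"ty":-2.65,"tz":0,"twist":0,"grip":1},{"tx":4,"ty":-2.65,"tz":0,"twist":0,"grip":1},{"tx":4,"ty":-2.65,"tz":0,"twist":0,"grip":1},{"tx":4,"ty":-2.65,"tz":0,"twist":0,"grip":1},{"tx":4,"ty":-2.65,"tz":0,"twist":0,"grip":1},{"tx":4,"ty":-2.65,"tz":0,"twist":0,"grip":1}]'; python3 -m crank '[{"tx":0,"ty":0,"tz":0,"twist":9.1,"grip":1},{"tx":0,"ty":0,"tz":0,"twist":9.1,"grip":1},{"tx":0,"ty":0,"tz":0,"twist":9.1,"grip":1},{"tx":0,"ty":0,"tz":0,"twist":9.1,"grip":1},{"tx":0,"ty":0,"tz":0,"twist":0,"grip":1},{"tx":0,"ty":0,"tz":0,"twist":0,"grip":1}]'
python3 - <<'E'
from h import *
o=get_obs();p=cams.snapshot("wrist");cv2.imwrite("pics/w2.png",p["frame"][:,:,::-1])
print(o["time"],o["tool_pos"],o["ee_rot"],o["wrist_force"])
for d in cams.outline_of(p,"gauge_mid"): print(d["conf"],d["centre"],d["region"].sum())
print("expected head",wproj(o,[.4585,-.175,.092]))
E
```

```text
time: 2.2
tool_pos: [0.4598, -0.1737, 0.2167]
ee_rot: [3.141, -0.0, 0.255]
wrist_force: [0.9, -0.1, -0.4]
width: 0.0937
time: 2.95
tool_pos: [0.4589, -0.175, 0.2165]
ee_rot: [3.142, -0.0, -0.378]
wrist_force: [0.2, 0.5, -0.1]
width: 0.094
2.95 [ 0.45889298 -0.17500233  0.21652811] [ 3.14152554e+00 -1.12220250e-04 -3.78315396e-01] [ 0.19683156  0.48924011 -0.11469115]
0.94 [267.8, 101.0] 540
0.82 [429.2, 126.0] 2526
0.68 [318.4, 163.2] 2990
0.63 [319.4, 186.2] 1061
0.58 [137.8, 31.4] 222
expected head [319.32635382 189.32419197]
```

View pics/w2.png

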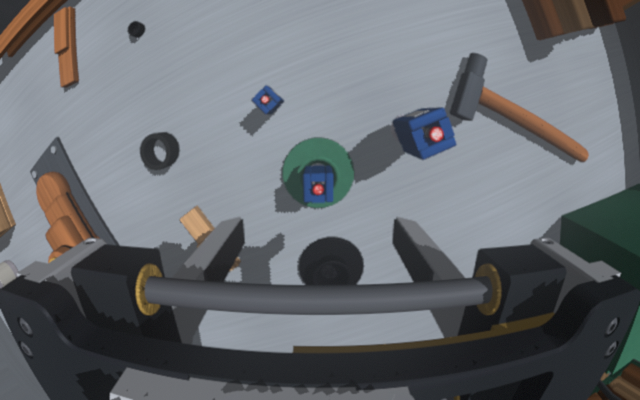

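Head seen at (318,188), predicted (319,189); flats are square to the jaws. I'll descend and grip.

```bash
python3 - <<'E'
from h import *
o=get_obs()
print("disc",watz(o,(317.5,173),.003),watz(o,(318,188.3),.092))
E
python3 -m crank '[{"tx":0,"ty":0,"tz":3,"twist":0,"grip":1},{"tx":0,"ty":0,"tz":3,"twist":0,"grip":1},{"tx":0,"ty":0,"tz":3,"twist":0,"grip":1},{"tx":0,"ty":0,"tz":3,"twist":0,"grip":1},{"tx":0,"ty":0,"tz":2.5,"twist":0,"grip":1},{"tx":0,"ty":0,"tz":1.85,"twist":0,"grip":1},{"tx":0,"ty":0,"tz":0,"twist":0,"grip":1},{"tx":0,"ty":0,"tz":0,"twist":0,"grip":1}]'
python3 - <<'E'
from h import *
o=get_obs();p=cams.snapshot("wrist");cv2.imwrite("pics/w3.png",p["frame"][:,:,::-1])
E
```

```text
disc [ 0.4589643 -0.173045   0.003    ] [ 0.45993702 -0.17416553  0.092     ]
time: 4.05
tool_pos: [0.4595, -0.1753, 0.0539]
ee_rot: [3.141, -0.001, -0.38]
wrist_force: [0.1, 0.1, 0.4]
width: 0.0938
```

View pics/w3.png

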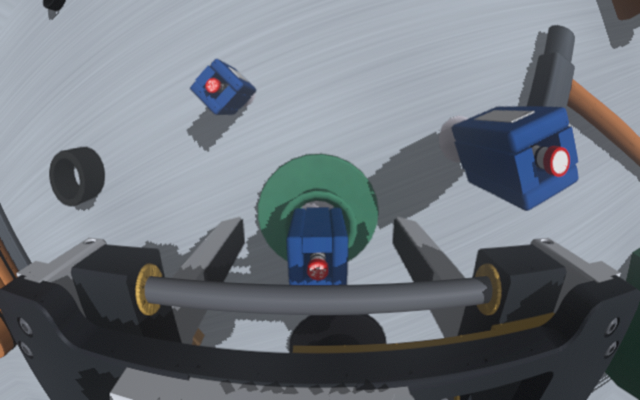

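The gauge sits between the fingers at (318,245), square to them. Closing.

```bash
python3 -m crank '[{"tx":0,"ty":0,"tz":0,"twist":0,"grip":0},{"tx":0,"ty":0,"tz":0,"twist":0,"grip":0},{"tx":0,"ty":0,"tz":0,"twist":0,"grip":0},{"tx":0,"ty":0,"tz":0,"twist":0,"grip":0},{"tx":0,"ty":0,"tz":0,"twist":0,"grip":0},{"tx":0,"ty":0,"tz":0,"twist":0,"grip":0},{"tx":0,"ty":0,"tz":0,"twist":0,"grip":0},{"tx":0,"ty":0,"tz":0,"twist":0,"grip":0}]'
python3 - <<'E'
from h import *
o=get_obs();print(o);p=cams.snapshot("wrist");cv2.imwrite("pics/w4.png",p["frame"][:,:,::-1])
E
```

```text
time: 5.1
tool_pos: [0.4589, -0.175, 0.053]
ee_rot: [3.142, -0.0, -0.381]
wrist_force: [-0.5, -0.2, -0.1]
width: 0.0301
{'time': 5.1, 'joint_positions': array([-4.79752772e-01,  5.03202202e-02,  1.74283382e+00, -1.32315840e-05,
        1.34839058e+00,  1.47154663e+00]), 'qvel': array([-1.66206998e-03,  2.29748263e-05, -8.82235228e-05, -2.88966952e-04,
       -7.88149074e-04,  5.29580669e-04]), 'joint_torque': array([-8.61262972e-02, -3.00310028e+01, -2.78443247e+01, -3.10891634e-02,
       -5.22691850e-02, -1.12121303e-03]), 'tool_pos': array([ 0.45893234, -0.17498314,  0.05295503]), 'ee_rot': array([ 3.14157505e+00, -4.65236879e-05, -3.80500161e-01]), 'wrist_force': array([-0.45595738, -0.24561951, -0.08724971]), 'wrist_torque': array([0.05831111, 0.01202719, 0.04095744]), 'width': 0.03013230477856458}
```

View pics/w4.png

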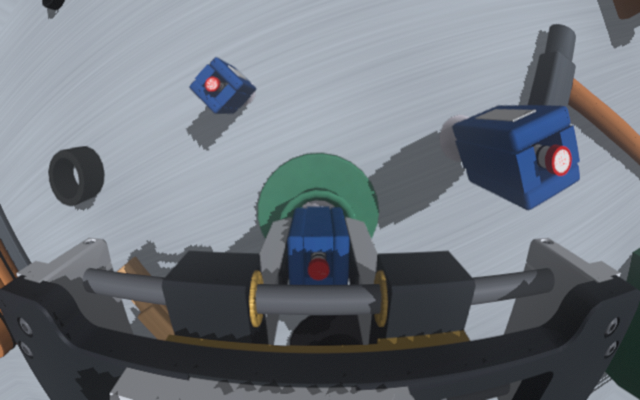

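Grip width is 30.1 mm, as it should be. I'll lift, check, and move to a viewing pose just short of the valve.

```bash
python3 -m crank '[{"tx":0,"ty":0,"tz":-1,"twist":0,"grip":0},{"tx":0,"ty":0,"tz":-2,"twist":0,"grip":0},{"tx":0,"ty":0,"tz":-3,"twist":0,"grip":0},{"tx":0,"ty":0,"tz":-3,"twist":0,"grip":0},{"tx":0,"ty":0,"tz":-3,"twist":0,"grip":0},{"tx":0,"ty":0,"tz":-3,"twist":0,"grip":0},{"tx":0,"ty":0,"tz":-2,"twist":0,"grip":0},{"tx":0,"ty":0,"tz":-1,"twist":0,"grip":0}]'; python3 -m crank '[{"tx":-1.4,"ty":-2.69,"tz":0,"twist":0,"grip":0},{"tx":-2,"ty":-3.8,"tz":0,"twist":0,"grip":0},{"tx":-2,"ty":-3.8,"tz":0,"twist":0,"grip":0},{"tx":-2,"ty":-3.8,"tz":0,"twist":0,"grip":0},{"tx":-2,"ty":-3.8,"tz":0,"twist":0,"grip":0},{"tx":-2,"ty":-3.8,"tz":0,"twist":0,"grip":0},{"tx":-2,"ty":-3.8,"tz":0,"twist":0,"grip":0},{"tx":-2,"ty":-3.8,"tz":0,"twist":0,"grip":0},{"tx":-2,"ty":-3.8,"tz":0,"twist":0,"grip":0},{"tx":-2,"ty":-3.8,"tz":0,"twist":0,"grip":0},{"tx":0,"ty":0,"tz":0,"twist":0,"grip":0},{"tx":0,"ty":0,"tz":0,"twist":0,"grip":0}]'
python3 - <<'E'
from h import *
o=get_obs();p=cams.snapshot("wrist");cv2.imwrite("pics/w5.png",p["frame"][:,:,::-1])
print(o["time"],o["tool_pos"],o["ee_rot"],o["wrist_force"],o["width"])
for z in(.132,.12): print(wproj(o,[.481,.2135,z]))
f=cams.snapshot("scene")["frame"][:,:,::-1];cv2.imwrite("pics/s5.png",cv2.resize(f[80:220,240:420],None,fx=4,fy=4,interpolation=2))
f=cams.snapshot("top")["frame"][:,:,::-1];cv2.imwrite("pics/t5.png",cv2.resize(f[150:290,190:370],None,fx=4,fy=4,interpolation=2))
E
```

```text
time: 6.15
tool_pos: [0.4592, -0.1752, 0.2347]
ee_rot: [3.141, -0.002, -0.381]
wrist_force: [0.9, 0.4, -2.1]
width: 0.03
time: 7.65
tool_pos: [0.4156, 0.239, 0.2324]
ee_rot: [3.14, 0.0, -0.38]
wrist_force: [0.6, 0.2, -1.6]
width: 0.0296
7.65 [0.4155869  0.23901057 0.2324277 ] [ 3.13995660e+00  3.54648472e-04 -3.80395170e-01] [ 0.62339546  0.20330626 -1.57175346] 0.02964030295574817
[318.45820072 116.07505034]
[318.42558852 116.08397756]
```

View pics/w5.png

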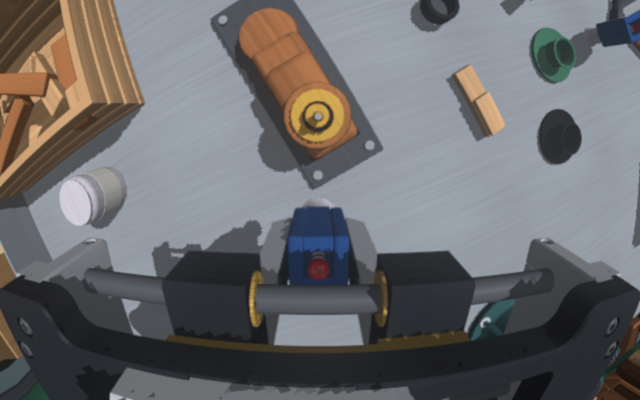

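View pics/s5.png

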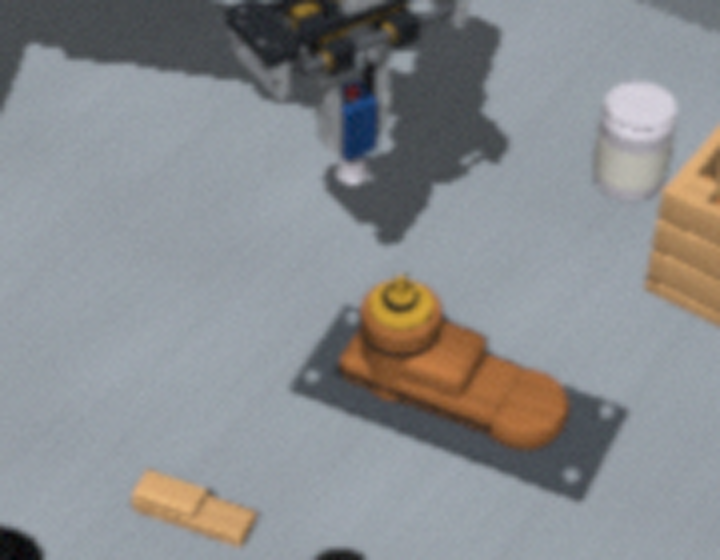

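Run:
```python
from h import *
o=get_obs()
I={'ee_rot':np.zeros(3),'tool_pos':np.zeros(3)}
for x in(-.003,0,.003):
    print(x,"head",wproj(I,[x,0,-.039]),"rimfront",wproj(I,[x+.014,0,.045]),"barrel top front edge",wproj(I,[x+.015,0,-.033]),"barrel bottom front",wproj(I,[x+.015,0,.017]))
M=T(o);print("valve in tool", [np.linalg.inv(M)@np.r_[watz(o,(317.5,117),z),1]*100 for z in(.132,.12)])
print(watz(o,(317.5,117),.132))
f=cv2.imread("pics/w5.png");cv2.imwrite("pics/c5.png",cv2.resize(f[70:290,230:400],None,fx=2.7,fy=2.7,interpolation=2))
```

```text
-0.003 head [320.21336566 275.13442815] rimfront [319.54733934 199.78956743] barrel top front edge [320.22847734 241.45004745] barrel bottom front [319.73548646 210.11691425]
0 head [320.23273348 269.63867442] rimfront [319.55358618 195.7345818 ] barrel top front edge [320.24510646 235.61301848] barrel bottom front [319.7438798  205.53653436]
0.003 head [320.25195932 264.03563817] rimfront [319.55970839 191.65159288] barrel top front edge [320.26144479 229.6854778 ] barrel bottom front [319.75210168 200.91569431]
valve in tool [array([  6.94398928,  -0.1589415 ,  10.08739436, 100.        ]), array([  6.94164173,  -0.16165001,  11.28739275, 100.        ])]
[0.48100373 0.21396064 0.132     ]
```

View pics/c5.png

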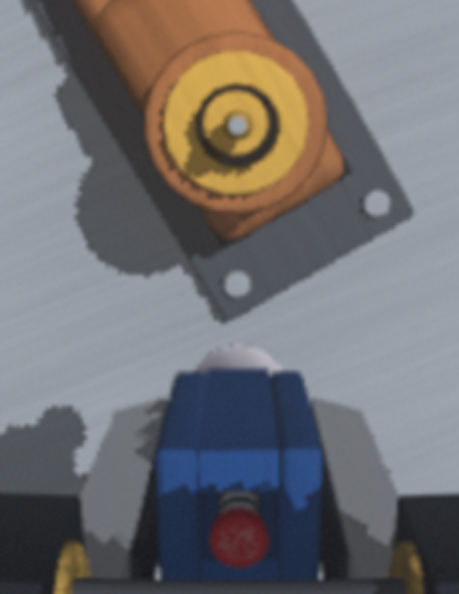

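View pics/t5.png

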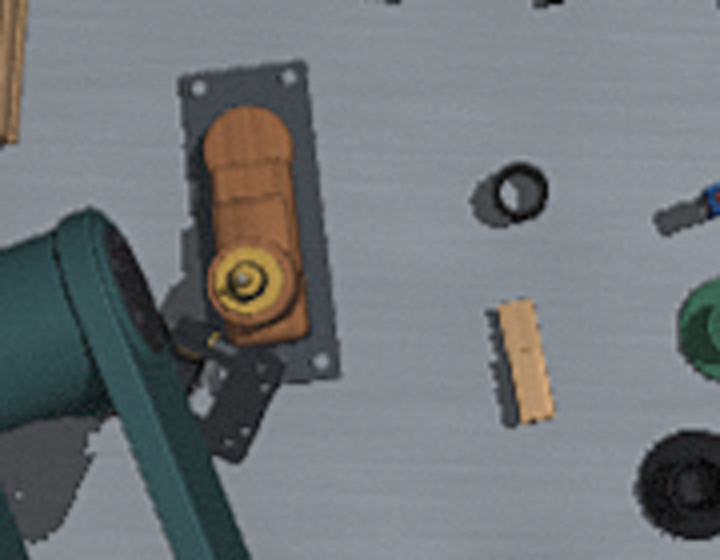

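Stem seen at (317.5,117), within 1 mm of the triangulated point, and the gauge axis is within 1 mm of the TCP. I'll move over the valve and lower the gauge part way.

```bash
python3 -m crank '[{"tx":2,"ty":-0.1,"tz":0,"twist":0,"grip":0},{"tx":3,"ty":0,"tz":0,"twist":0,"grip":0},{"tx":2,"ty":0,"tz":0,"twist":0,"grip":0},{"tx":0,"ty":0,"tz":0,"twist":0,"grip":0},{"tx":0,"ty":0,"tz":0,"twist":0,"grip":0},{"tx":0,"ty":0,"tz":1.4,"twist":0,"grip":0},{"tx":0,"ty":0,"tz":1.4,"twist":0,"grip":0},{"tx":0,"ty":0,"tz":0,"twist":0,"grip":0},{"tx":0,"ty":0,"tz":0,"twist":0,"grip":0}]'
python3 - <<'E'
from h import *
o=get_obs();print(o["time"],o["tool_pos"],o["ee_rot"],o["wrist_force"],o["width"])
f=cams.snapshot("scene")["frame"][:,:,::-1];cv2.imwrite("pics/s6.png",cv2.resize(f[100:200,290:400],None,fx=6,fy=6,interpolation=2))
for r in (0,):
    R=o["tool_pos"]-[0,0,.045];print("rim px in crop",(proj('scene',R)-[290,100])*6,"seal",(proj('scene',[.481,.2135,.108])-[290,100])*6)
E
```

```text
time: 8.93
tool_pos: [0.4809, 0.2146, 0.2048]
ee_rot: [3.141, 0.0, -0.38]
wrist_force: [0.6, -0.5, -1.0]
width: 0.03
8.925 [0.48092754 0.21460583 0.20479751] [ 3.14132339e+00  1.65220674e-04 -3.80165529e-01] [ 0.60719456 -0.5115311  -0.98422572] 0.02995508663063445
rim px in crop [302.3180501  249.36413583] seal [299.66821942 318.58025499]
```

View pics/s6.png

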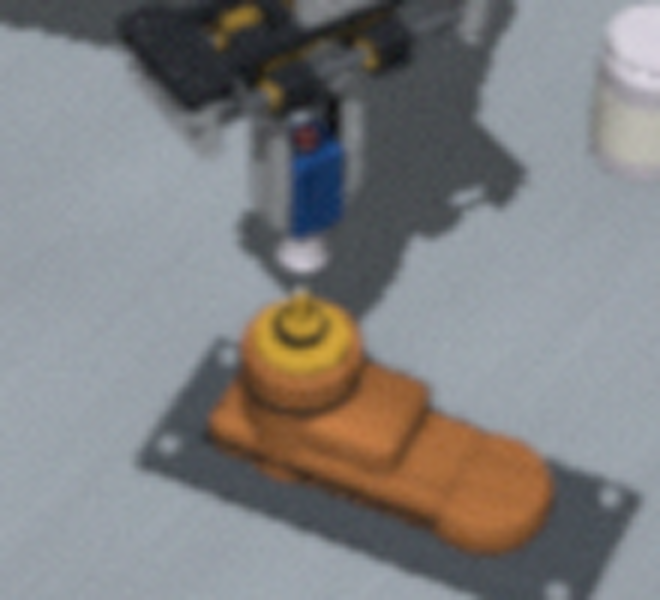

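```bash
python3 -m crank '[{"tx":0,"ty":0,"tz":1,"twist":0,"grip":0},{"tx":0,"ty":0,"tz":1,"twist":0,"grip":0},{"tx":0,"ty":0,"tz":0.8,"twist":0,"grip":0},{"tx":0,"ty":0,"tz":0.4,"twist":0,"grip":0},{"tx":0,"ty":0,"tz":0,"twist":0,"grip":0}]'; python3 -m crank '[{"tx":0,"ty":0,"tz":0.4,"twist":0,"grip":0},{"tx":0,"ty":0,"tz":0.4,"twist":0,"grip":0},{"tx":0,"ty":0,"tz":0,"twist":0,"grip":0},{"tx":0,"ty":0,"tz":0,"twist":0,"grip":0}]'
```

```text
time: 9.6
tool_pos: [0.4812, 0.2145, 0.1729]
ee_rot: [3.142, -0.0, -0.381]
wrist_force: [0.7, -0.5, -1.5]
width: 0.0301
time: 10.1
tool_pos: [0.4814, 0.2146, 0.1653]
ee_rot: [-3.141, -0.001, -0.381]
wrist_force: [0.1, -0.7, 2.8]
width: 0.0302
```

Run:
```python
from h import *
o=get_obs();print(o["time"],o["tool_pos"],o["wrist_force"],o["wrist_torque"])
f=cams.snapshot("scene")["frame"][:,:,::-1];cv2.imwrite("pics/s7.png",cv2.resize(f[120:190,300:380],None,fx=8,fy=8,interpolation=2))
f=cams.snapshot("wrist")["frame"][:,:,::-1];cv2.imwrite("pics/w7.png",cv2.resize(f[150:300,240:400],None,fx=4,fy=4,interpolation=2))
R=o["tool_pos"]-[0,0,.045];print("rim px in crop",(proj('scene',R)-[300,120])*8)
```

```text
10.1 [0.48141911 0.21457776 0.16529028] [ 0.12192447 -0.74485119  2.7952569 ] [ 0.06395471 -0.00982683  0.02237618]
rim px in crop [322.40943775 242.63672732]
```

View pics/s7.png

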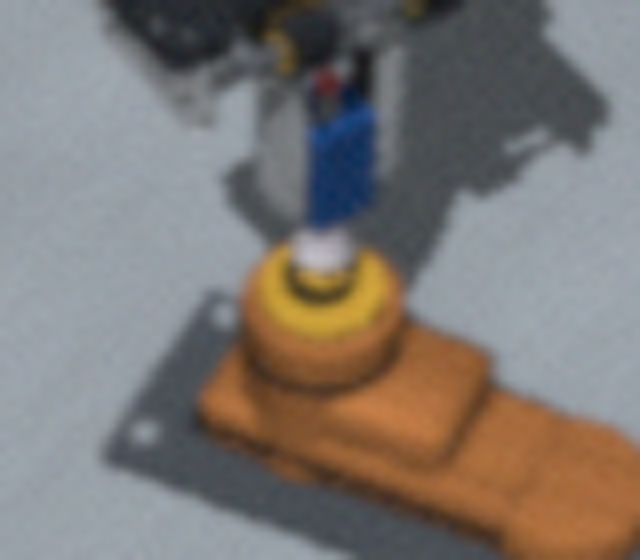

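View pics/w7.png

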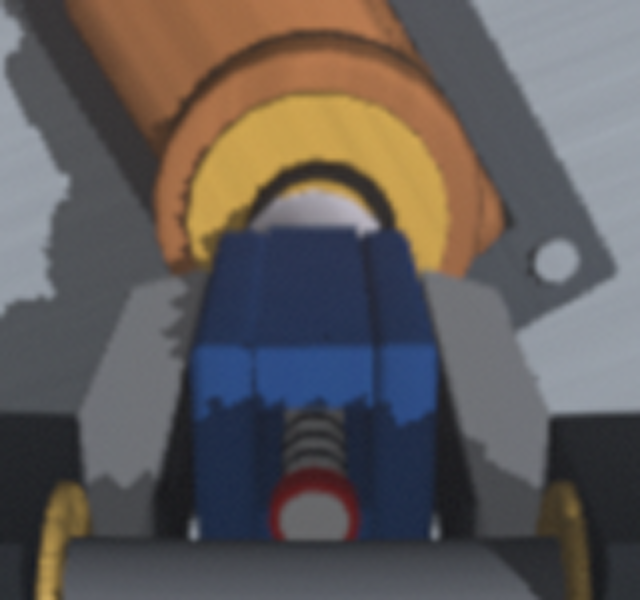

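The rod is already emerging, with about 4 N of air force. The rim is still above the black ring (brass shows between them), so I'll continue in small steps.

```bash
for i in 1 2 3; do :; done; python3 -m crank '[{"tx":0,"ty":0,"tz":0.2,"twist":0,"grip":0},{"tx":0,"ty":0,"tz":0.2,"twist":0,"grip":0},{"tx":0,"ty":0,"tz":0,"twist":0,"grip":0}]'; python3 -m crank '[{"tx":0,"ty":0,"tz":0.2,"twist":0,"grip":0},{"tx":0,"ty":0,"tz":0.2,"twist":0,"grip":0},{"tx":0,"ty":0,"tz":0,"twist":0,"grip":0}]'
```

```text
time: 10.58
tool_pos: [0.4812, 0.2145, 0.1609]
ee_rot: [-3.142, -0.0, -0.381]
wrist_force: [0.6, 0.2, 4.9]
width: 0.0305
time: 10.95
tool_pos: [0.4812, 0.2145, 0.1569]
ee_rot: [-3.142, -0.0, -0.38]
wrist_force: [0.6, 0.3, 4.0]
width: 0.0296
```

```bash
python3 -m crank '[{"tx":0,"ty":0,"tz":0.2,"twist":0,"grip":0},{"tx":0,"ty":0,"tz":0,"twist":0,"grip":0}]'; python3 -m crank '[{"tx":0,"ty":0,"tz":0.1,"twist":0,"grip":0},{"tx":0,"ty":0,"tz":0,"twist":0,"grip":0}]';  python3 -m crank '[{"tx":0,"ty":0,"tz":0.1,"twist":0,"grip":0},{"tx":0,"ty":0,"tz":0,"twist":0,"grip":0}]'
```

```text
time: 11.2
tool_pos: [0.4812, 0.2145, 0.155]
ee_rot: [-3.142, -0.0, -0.38]
wrist_force: [0.4, 0.5, 5.0]
width: 0.0298
time: 11.45
tool_pos: [0.4812, 0.2145, 0.1541]
ee_rot: [-3.142, -0.0, -0.381]
wrist_force: [0.4, 0.2, 5.2]
width: 0.03
time: 11.7
tool_pos: [0.4813, 0.2146, 0.1533]
ee_rot: [-3.141, -0.001, -0.38]
wrist_force: [0.8, -0.0, 5.8]
width: 0.0294
```

```bash
python3 -m crank '[{"tx":0,"ty":0,"tz":0.1,"twist":0,"grip":0},{"tx":0,"ty":0,"tz":0,"twist":0,"grip":0}]'; python3 -m crank '[{"tx":0,"ty":0,"tz":0.1,"twist":0,"grip":0},{"tx":0,"ty":0,"tz":0,"twist":0,"grip":0}]'
```

```text
time: 11.95
tool_pos: [0.4816, 0.2146, 0.153]
ee_rot: [-3.141, -0.001, -0.38]
wrist_force: [0.4, -0.0, 6.6]
width: 0.0295
time: 12.2
tool_pos: [0.4818, 0.2147, 0.1526]
ee_rot: [-3.14, -0.002, -0.38]
wrist_force: [0.1, 0.6, 9.0]
width: 0.0304
```

```bash
python3 -m crank '[{"tx":0,"ty":0,"tz":0.1,"twist":0,"grip":0},{"tx":0,"ty":0,"tz":0,"twist":0,"grip":0}]'; python3 -m crank '[{"tx":0,"ty":0,"tz":0.1,"twist":0,"grip":0},{"tx":0,"ty":0,"tz":0,"twist":0,"grip":0}]'
```

```text
time: 12.45
tool_pos: [0.482, 0.2148, 0.1522]
ee_rot: [-3.14, -0.002, -0.38]
wrist_force: [-0.8, -1.1, 10.5]
width: 0.0295
time: 12.7
tool_pos: [0.4821, 0.2148, 0.1518]
ee_rot: [-3.139, -0.003, -0.38]
wrist_force: [-1.0, -0.5, 13.2]
width: 0.0296
```

Run:
```python
from h import *
o=get_obs();print(o["time"],o["tool_pos"],o["ee_rot"],o["wrist_force"],o["wrist_torque"])
f=cams.snapshot("wrist")["frame"][:,:,::-1];cv2.imwrite("pics/w8.png",cv2.resize(f[150:300,240:400],None,fx=4,fy=4,interpolation=2))
o=get_obs();print(o["wrist_force"])
```

```text
12.7 [0.48214001 0.21481902 0.15176592] [-3.1391735  -0.00317625 -0.38046516] [-0.95851189 -0.46707826 13.18399028] [-0.05739227  0.24107784  0.02176103]
[-1.7743726  -0.69570232 12.37804691]
```

View pics/w8.png

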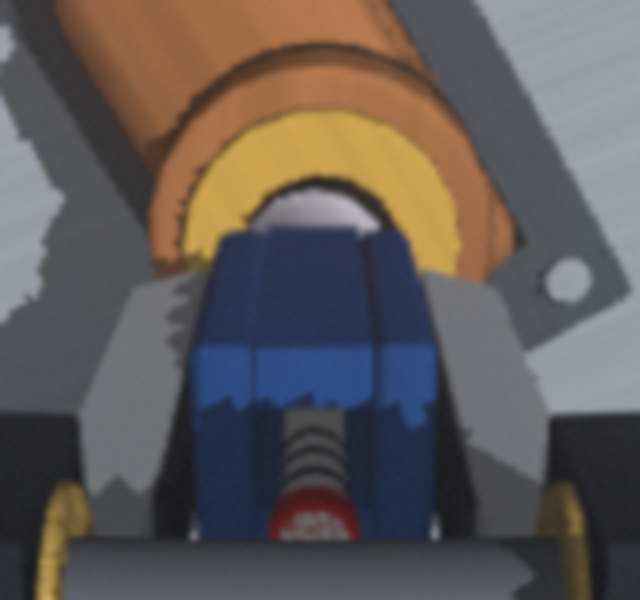

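Rim is on the seal all round, squarely, with about 14 N. One more small step, then hold.

```bash
python3 -m crank '[{"tx":0,"ty":0,"tz":0.1,"twist":0,"grip":0},{"tx":0,"ty":0,"tz":0,"twist":0,"grip":0},{"tx":0,"ty":0,"tz":0,"twist":0,"grip":0}]';python3 -m crank '[{"tx":0,"ty":0,"tz":0,"twist":0,"grip":0},{"tx":0,"ty":0,"tz":0,"twist":0,"grip":0},{"tx":0,"ty":0,"tz":0,"twist":0,"grip":0},{"tx":0,"ty":0,"tz":0,"twist":0,"grip":0}]';python3 -m crank '[{"tx":0,"ty":0,"tz":0,"twist":0,"grip":0},{"tx":0,"ty":0,"tz":0,"twist":0,"grip":0},{"tx":0,"ty":0,"tz":0,"twist":0,"grip":0},{"tx":0,"ty":0,"tz":0,"twist":0,"grip":0},{"tx":0,"ty":0,"tz":0,"twist":0,"grip":0},{"tx":0,"ty":0,"tz":0,"twist":0,"grip":0},{"tx":0,"ty":0,"tz":0,"twist":0,"grip":0},{"tx":0,"ty":0,"tz":0,"twist":0,"grip":0}]'
python3 - <<'E'
from h import *
o=get_obs();print(o["time"],o["tool_pos"],o["ee_rot"],o["wrist_force"],o["wrist_torque"])
p=cams.snapshot("scene")["frame"][:,:,::-1];cv2.imwrite("pics/s9.png",cv2.resize(p[110:190,290:380],None,fx=7,fy=7,interpolation=2))
E
```

```text
time: 13.12
tool_pos: [0.4823, 0.2149, 0.1514]
ee_rot: [-3.139, -0.004, -0.38]
wrist_force: [-0.7, -0.0, 14.0]
width: 0.0299
time: 13.62
tool_pos: [0.4823, 0.2149, 0.1514]
ee_rot: [-3.139, -0.004, -0.38]
wrist_force: [-2.1, -1.0, 14.3]
width: 0.0298
time: 14.62
tool_pos: [0.4823, 0.2149, 0.1514]
ee_rot: [-3.139, -0.004, -0.38]
wrist_force: [-1.8, -0.3, 15.1]
width: 0.0298
14.625 [0.48233807 0.21486766 0.15141406] [-3.13861778 -0.00384427 -0.38045375] [-1.75280211 -0.26123181 15.08088526] [-0.1188779   0.34944983  0.02323642]
```

View pics/s9.png

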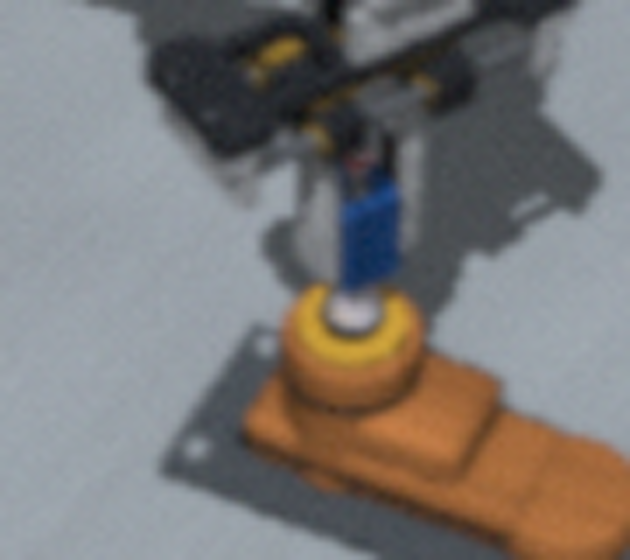

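About 16 N of push (≈14.7 reading + 1.3 weight) held steadily for 1.5 s. I'll lift straight off and check the rod and grip.

```bash
python3 -m crank '[{"tx":0,"ty":0,"tz":-0.4,"twist":0,"grip":0},{"tx":0,"ty":0,"tz":-0.5,"twist":0,"grip":0},{"tx":0,"ty":0,"tz":-1,"twist":0,"grip":0},{"tx":0,"ty":0,"tz":-1.5,"twist":0,"grip":0},{"tx":0,"ty":0,"tz":-1.5,"twist":0,"grip":0},{"tx":0,"ty":0,"tz":-1.5,"twist":0,"grip":0},{"tx":0,"ty":0,"tz":-1.3,"twist":0,"grip":0},{"tx":0,"ty":0,"tz":-0.7,"twist":0,"grip":0},{"tx":0,"ty":0,"tz":0,"twist":0,"grip":0},{"tx":0,"ty":0,"tz":0,"twist":0,"grip":0}]'
python3 - <<'E'
from h import *
o=get_obs();print(o["time"],o["tool_pos"],o["ee_rot"],o["wrist_force"])
f=cams.snapshot("wrist")["frame"][:,:,::-1];cv2.imwrite("pics/w10.png",cv2.resize(f[70:290,230:400],None,fx=2.7,fy=2.7,interpolation=2))
f=cams.snapshot("scene")["frame"][:,:,::-1];cv2.imwrite("pics/s10.png",cv2.resize(f[80:180,290:400],None,fx=6,fy=6,interpolation=2))
E
```

```text
time: 15.92
tool_pos: [0.4809, 0.2144, 0.2313]
ee_rot: [3.141, 0.001, -0.381]
wrist_force: [-0.0, -0.4, -1.7]
width: 0.0298
15.925 [0.48087004 0.21440259 0.23130491] [ 3.14073447e+00  9.02450654e-04 -3.80520890e-01] [-0.03715166 -0.38169149 -1.65624217]
```

View pics/w10.png

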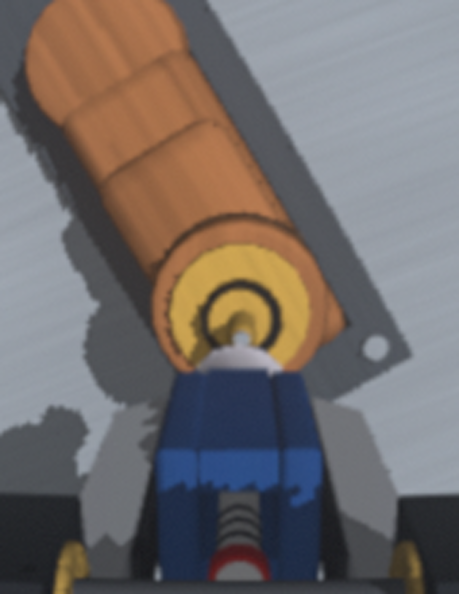

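View pics/s10.png

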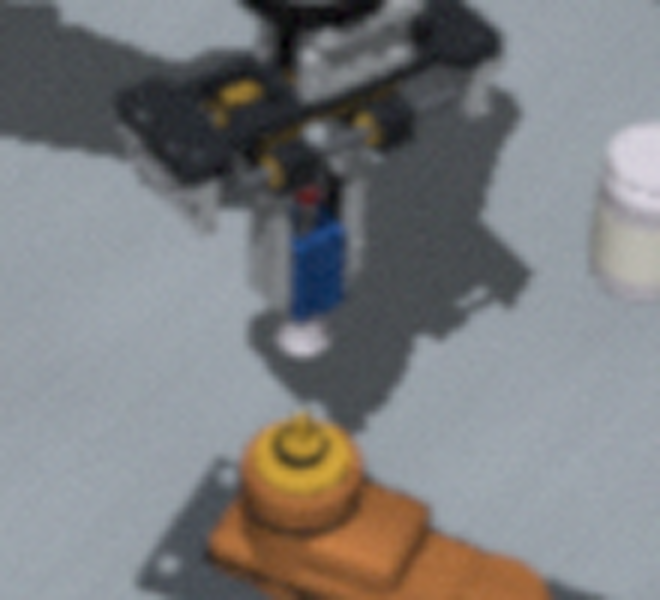

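The rod stays out and the gauge hasn't moved in the grip: barrel edge and rim are at the same pixels as before. Returning to the stand.

```bash
python3 -m crank '[{"tx":0.62,"ty":1.85,"tz":0,"twist":0,"grip":0},{"tx":1.24,"ty":3.7,"tz":0,"twist":0,"grip":0},{"tx":1.24,"ty":3.7,"tz":0,"twist":0,"grip":0},{"tx":1.24,"ty":3.7,"tz":0,"twist":0,"grip":0},{"tx":1.24,"ty":3.7,"tz":0,"twist":0,"grip":0},{"tx":1.24,"ty":3.7,"tz":0,"twist":0,"grip":0},{"tx":1.24,"ty":3.7,"tz":0,"twist":0,"grip":0},{"tx":1.24,"ty":3.7,"tz":0,"twist":0,"grip":0},{"tx":1.24,"ty":3.7,"tz":0,"twist":0,"grip":0},{"tx":1.24,"ty":3.7,"tz":0,"twist":0,"grip":0},{"tx":0.62,"ty":1.85,"tz":0,"twist":0,"grip":0},{"tx":0,"ty":0,"tz":0,"twist":0,"grip":0}]'; python3 -m crank '[{"tx":0,"ty":0,"tz":0,"twist":0,"grip":0},{"tx":0,"ty":0,"tz":3,"twist":0,"grip":0},{"tx":0,"ty":0,"tz":3,"twist":0,"grip":0},{"tx":0,"ty":0,"tz":3,"twist":0,"grip":0},{"tx":0,"ty":0,"tz":2,"twist":0,"grip":0},{"tx":0,"ty":0,"tz":2,"twist":0,"grip":0},{"tx":0,"ty":0,"tz":0,"twist":0,"grip":0},{"tx":0,"ty":0,"tz":0,"twist":0,"grip":0}]'
python3 - <<'E'
from h import *
o=get_obs();print(o["time"],o["tool_pos"],o["ee_rot"],o["wrist_force"])
f=cams.snapshot("wrist")["frame"][:,:,::-1];cv2.imwrite("pics/w11.png",cv2.resize(f[70:290,230:400],None,fx=2.7,fy=2.7,interpolation=2))
f=cams.snapshot("scene")["frame"][:,:,::-1];cv2.imwrite("pics/s11.png",cv2.resize(f[190:280,220:310],None,fx=6,fy=6,interpolation=2))
E
```

```text
time: 17.52
tool_pos: [0.4583, -0.176, 0.2317]
ee_rot: [-3.141, 0.001, -0.383]
wrist_force: [-0.2, 0.3, -1.2]
width: 0.0296
time: 18.52
tool_pos: [0.4596, -0.1746, 0.103]
ee_rot: [3.142, -0.002, -0.379]
wrist_force: [0.0, 0.0, -1.2]
width: 0.0302
18.525 [ 0.45957288 -0.174576    0.10299742] [ 3.14155588e+00 -1.58920388e-03 -3.79163386e-01] [ 0.01030596  0.04322454 -1.18313233]
```

View pics/w11.png

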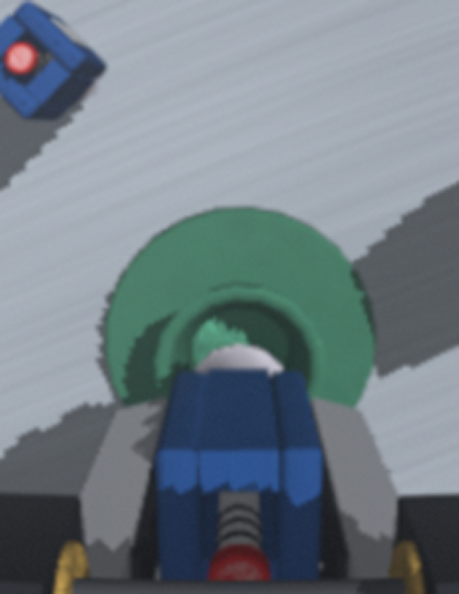

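View pics/s11.png

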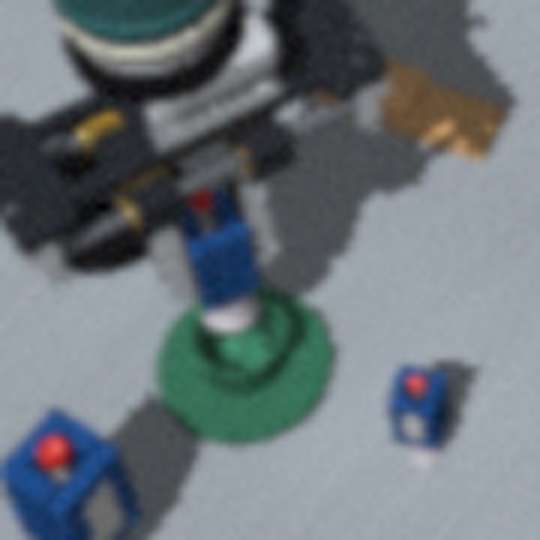

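Aligned over the cup (crop 240,350). Lowering to 1 mm above the floor.

```bash
python3 -m crank '[{"tx":0,"ty":0,"tz":1,"twist":0,"grip":0},{"tx":0,"ty":0,"tz":1,"twist":0,"grip":0},{"tx":0,"ty":0,"tz":1,"twist":0,"grip":0},{"tx":0,"ty":0,"tz":1,"twist":0,"grip":0},{"tx":0,"ty":0,"tz":0.5,"twist":0,"grip":0},{"tx":0,"ty":0,"tz":0.4,"twist":0,"grip":0},{"tx":0,"ty":0,"tz":0,"twist":0,"grip":0},{"tx":0,"ty":0,"tz":0,"twist":0,"grip":0}]'
```

```text
time: 19.62
tool_pos: [0.4591, -0.1752, 0.0532]
ee_rot: [3.141, -0.001, -0.381]
wrist_force: [0.2, -0.1, -2.2]
width: 0.0299
```

```bash
python3 -m crank '[{"tx":0,"ty":0,"tz":0.05,"twist":0,"grip":0},{"tx":0,"ty":0,"tz":0,"twist":0,"grip":0},{"tx":0,"ty":0,"tz":0,"twist":0,"grip":0}]'; python3 -m crank '[{"tx":0,"ty":0,"tz":0,"twist":0,"grip":0.35},{"tx":0,"ty":0,"tz":0,"twist":0,"grip":0.4},{"tx":0,"ty":0,"tz":0,"twist":0,"grip":0.5},{"tx":0,"ty":0,"tz":0,"twist":0,"grip":0.7},{"tx":0,"ty":0,"tz":0,"twist":0,"grip":1},{"tx":0,"ty":0,"tz":0,"twist":0,"grip":1},{"tx":0,"ty":0,"tz":0,"twist":0,"grip":1},{"tx":0,"ty":0,"tz":0,"twist":0,"grip":1}]'
python3 - <<'E'
from h import *
f=cams.snapshot("wrist")["frame"][:,:,::-1];cv2.imwrite("pics/w12.png",f)
E
```

```text
time: 20.0
tool_pos: [0.4591, -0.1752, 0.0529]
ee_rot: [3.141, -0.001, -0.38]
wrist_force: [0.1, 0.9, 1.1]
width: 0.0299
time: 21.0
tool_pos: [0.4589, -0.1751, 0.0525]
ee_rot: [3.141, -0.0, -0.381]
wrist_force: [0.9, -0.6, 0.9]
width: 0.0928
```

View pics/w12.png

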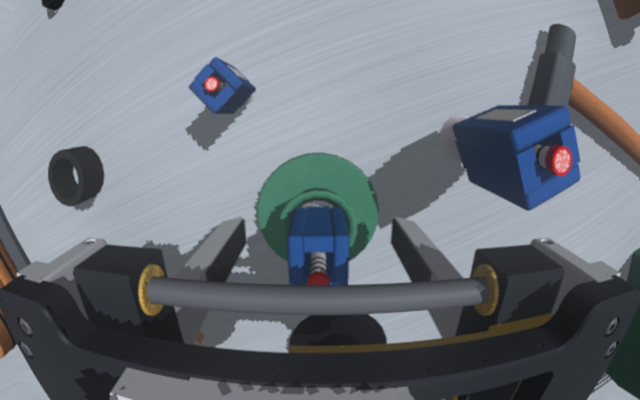

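The gauge stands free and upright in the stand with its rod out at (318,265). Retreating straight up.

```bash
python3 -m crank '[{"tx":0,"ty":0,"tz":-1.5,"twist":0,"grip":1},{"tx":0,"ty":0,"tz":-3,"twist":0,"grip":1},{"tx":0,"ty":0,"tz":-4,"twist":0,"grip":1},{"tx":0,"ty":0,"tz":-4,"twist":0,"grip":1},{"tx":0,"ty":0,"tz":-4,"twist":0,"grip":1},{"tx":0,"ty":0,"tz":-3,"twist":0,"grip":1},{"tx":-4,"ty":0,"tz":0,"twist":0,"grip":1},{"tx":-4,"ty":0,"tz":0,"twist":0,"grip":1},{"tx":-3,"ty":0,"tz":0,"twist":0,"grip":1},{"tx":0,"ty":0,"tz":0,"twist":0,"grip":1},{"tx":0,"ty":0,"tz":0,"twist":0,"grip":1},{"tx":0,"ty":0,"tz":0,"twist":0,"grip":1}]'
python3 - <<'E'
from h import *
f=cams.snapshot("wrist")["frame"][:,:,::-1];cv2.imwrite("pics/w13.png",f)
f=cams.snapshot("scene")["frame"][:,:,::-1];cv2.imwrite("pics/s13.png",cv2.resize(f[190:300,180:310],None,fx=4.5,fy=4.5,interpolation=2))
E
```

```text
time: 22.55
tool_pos: [0.3574, -0.1346, 0.2475]
ee_rot: [3.142, 0.0, -0.38]
wrist_force: [-0.2, 0.5, 0.1]
width: 0.0937
```

View pics/w13.png

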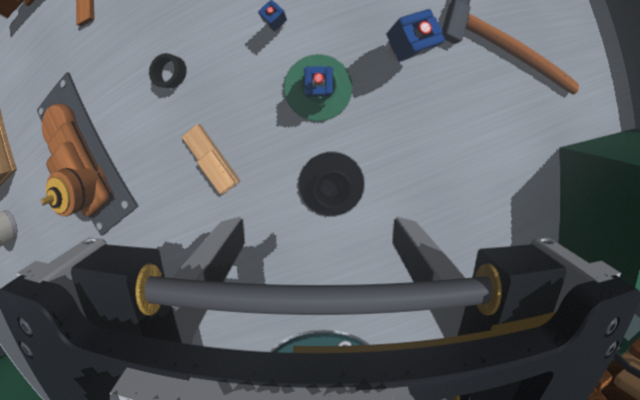

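View pics/s13.png

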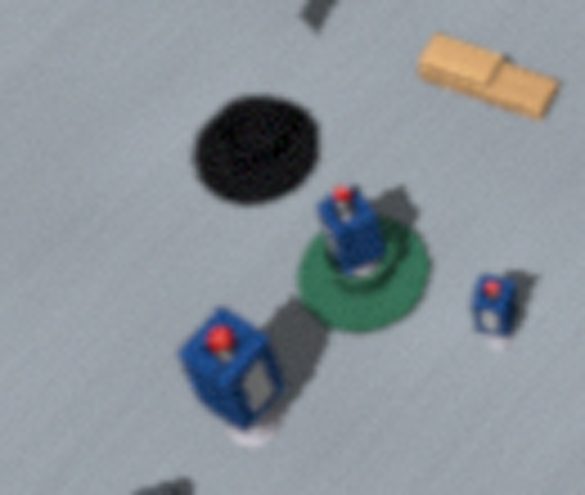

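The gauge is upright in the same place. Its head is about 2.2 px (≈9 mm) higher than at the start, which fits the 7–19 mm range, and the neighbours are unmoved. Handing in.

```bash
python3 -c "
from bench import ticket;print(ticket.close_job())"
```

```text
the job is handed in; nothing more can be done
None
```

I took the middle-sized gauge out of the green stand and pressed it squarely on the valve. Then I put it back upright in the stand with the rod still out, and handed the job in at about 22.6 s of the 54 s.

- **Push:** the wrist force read 14.0–15.1 N in the four readings over the 1.5 s hold. Adding back the gauge's weight, about 1.3 N, makes a push of about 15.3–16.4 N. No reading came near 24 N. The hold was only read at those moments, not continuously.
- **Seal:** the rim met it about 12 mm below nominal, at the end of the stated range, in agreement with what I measured in the images. The wrist picture showed the rim on the seal.
- **Rod:** the last pictures show it out by about 9 mm, judged from roughly 2 pixels of head movement. That fits the 7–19 mm range, but it is a coarse measurement.
- **Bench:** the look-alike gauges, the black cup and the pale wedge by the stand are at the same pixels as at the start. The other loose things were out of reach of my moves, and I did not measure them again.

None of the final checks failed. The first two move calls were refused because their rows left out required keys, and nothing moved on them.

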